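# Click the shelf divider into its stop clip

### The job

Push the upright shelf divider along its rail with the fingers until its sprung pin rides over the first hump of the two-humped clip and clicks into the notch between the humps, then move the hand clear. Only push the divider: do not grip its panel or pull up the pin, and leave the tins, the tape roll and the brush alone.

Things in the scene. Friction and masses are not known exactly. Their poses are not given: they have to be found in the camera images.
- rail: Straight aluminium rail fixed to the shelf, 420 mm long (its y), 50 mm wide (its x), a 26 mm high black cap at each end. Origin: centre of its underside, at shelf height. Rear part (-x, towards the robot) is a guide 24 mm high; the front (+x) is an open ledge 12 mm high that carries clip and stop. Its yaw varies by up to 0.25 rad.
- divider: Shelf divider sliding along the rail (axes as the rail's). Origin: its middle, on the rail's centre line at shelf height. Upright steel panel: x -136 to -34 mm (towards the robot), y -4 to 4, z 8 to 74. Grey carriage: x -28 to 0, y -30 to 30, z 26 to 50, with a pin bracket in front to x 25. Starts near mid-rail, travels 165 mm either way from it, stays where left; slides at about 1.2 N.
- pin (a joint): Height (m) of the divider's sprung index pin: 0 = down (on the plain rail, and within 0.0005 in the notch), about 0.0055 on top of a hump, at most 0.016 if pulled up. Black knob 22 mm wide on top, 59 to 73 mm above the shelf; 14 mm brass ball at the foot. Its spring presses it down with 4 to 7 N.
- pin_tip (a point): Centre of the brass ball at the foot of the index pin, 12 mm in front (+x) of the divider's origin and at the same y; 23 mm above the shelf when down.
- clip: Detent clip fixed on the ledge, 70 to 135 mm left or right of mid-rail: dark steel, 56 mm along the rail, two round humps 10 mm high, 23 mm apart, the notch between. Origin: centre of underside, 12 mm above the shelf; axes as the rail's. To climb a hump takes about 7 N; past its top, 11.5 mm before the notch, the push drops and the divider springs into the notch by itself.
- notch (a point): Middle of the notch of the clip, at the level where the ball of the pin rests (23 mm above the shelf); same axes as the rail. The divider is home when pin_tip is here.
- stop: Plain dark steel stop block (22 x 20 x 20 mm) on the ledge on the other side of the divider from the clip; it has no notch, and the pin cannot pass it. Origin: centre of its underside.
- tin_a: Paint tin with green label, 72 mm across, 95 mm high, loose, standing beyond an end of the rail. Origin: centre of its underside.
- tin_b: Paint tin with red label, 72 mm across, 95 mm high, loose, standing beyond an end of the rail. Origin: centre of its underside.
- tape: Roll of cream masking tape lying flat, 100 mm across, hole 76 mm, 48 mm high, loose, on the robot's side of a rail end. Origin: centre of its underside.
- brush: Paint brush lying on the shelf between the robot and the rail, loose. Origin: its middle, at the underside; handle to its -x.

How it is judged:
On the way:
1. the fingers push the divider (contact force between the fingers and divider above 0.5 N), for 0.04 s.
At the end, for the whole second after the job is handed in: the pin's ball is within 3 mm of the middle of the notch along the rail, the pin is down (below 2 mm) and the divider is at rest (y of pin_tip in the frame of notch between -0.003 and 0.003 m and value of joint pin below 0.002 m and linear speed of divider below 0.01 m/s); the robot touches nothing.
It fails at once if a tin, the tape roll or the brush is moved more than 15 mm or lifted (distance of any of tin_a, tin_b, tape, brush from where it was at the start of the episode above 0.015 m).
It fails at once if the index pin is pulled up by hand (above 11 mm; the humps lift it only 6 mm) (value of joint pin above 0.011 m).
It fails at once if the divider's panel is gripped: fingers press on both of its faces at once (contact force between the fingers and divider_c4 above 1 N and contact force between the fingers and divider_c5 above 1 N).
It also fails if it takes over 40 s, if anything falls off the work surface, if the arm or the gripper's body presses on something with over 40 N, if the wrist force passes 120 N, or if a joint passes its speed limit or range.

### The arm

A 6-joint arm with a two-finger parallel gripper is mounted at the origin on the work surface. World frame = base frame: x ahead of the robot, y to its left, z up, the work surface at z = 0. Lengths are in m, angles in rad, forces in N, time in s.
With the tool pointing down it reaches from about 0.325 to 0.875 m from the base axis. Payload 4.4 kg.
Tool frame: the origin (TCP) lies at the very end of the fingers, on their centre line; the grasp point (between the pads) lies 19 mm behind it (grip_point_offset is the distance from the TCP to the grasp point, in m); z points along the fingers, y is the direction in which the jaws open and shut (so a half turn about z gives the same grasp; the last joint's range is limited). The gripper opens to 85 mm and grips with 20 to 120 N. Pads are 22 mm wide; open, the fingers measure 114 mm over their backs; the gripper's body (76 mm by 85 mm) begins 54 mm behind the grasp point. The pads swing forward as they close: fully open they stand 13 mm farther back than shut.
Start: joints at [-1.48, 0.207, 1.542, -0, 1.393, -0.15], TCP at [0.138, -0.558, 0.231] pointing down, gripper open.
Joint ranges: [-2.73, 2.73], [-0.86, 2.22], [0.23, 2.46], [-1.11, 4.25], [0.08, 2.63], [-2.82, 2.82]. Speed limits (rad/s): [2.79, 2.79, 3.14, 3.14, 3.14, 3.14].

### API

Orientations are given as a unit quaternion [w, x, y, z].
In Python, from bench import observe, read_camera, calibration, sign_off, grip_point_offset gives the robot as it stands.
- The arm moves only by the tool move_arm, never from a script. Its arguments are lists of equal length, an entry for each row: "hand": the opening, from 0 (shut) to 1 (fully open); "delta_pos": the shift along the tool's x, y, z in m, a list of three; "roll": the turn about the tool's z in degrees. A call has exactly 5 rows; each row is the pose to reach, as a shift and turn from the pose commanded when the call began, along the tool's axes at that moment; what a row does not reach only later rows make up. A row lasts 1/12 s, in which the tool goes at most 41.7 mm and 7.16 degrees, less where a joint would pass 70% of its speed; a pose out of reach is approached as far as the arm can. A call with a gripper value outside its range is refused whole. The fingers move at their own pace and stop on an object; the grip force is fixed at half the most. Time passes only in rows, so rows that repeat a pose let the fingers close, or fill a call up. It gives the time, the measured TCP pose, the force and the opening at its end, in the units of the state.
- observe(): the state, without advancing time (a new reading comes with each control period).
- read_camera(name): name is "side" or "top" or "wrist"; returns the picture (400x640x3 uint8, red, green, blue); there is no depth.
- calibration(name): a dict with "K" (3x3 intrinsics, pixels), "distortion" ([k1, k2, p1, p2, k3] as OpenCV has them; the pictures are not rectified), "T" (4x4, takes a point from camera to world coordinates). Camera axes: x right, y up, looking along -z (the intrinsics and any distortion apply to the point x, -y, -z); pixel columns grow to the right and rows downward; lengths in m; the calibration is good to about 2 mm. A picture is of the moment at which its call begins: read the wrist's pose just before it. calibration takes no time and is no camera call; for the wrist camera it gives the pose at the moment of the call.
- sign_off(): hands the job in, once; it reports no verdict.
The state is a dict: "time": time; "q": joint angles; "joint_vel": joint speeds; "joint_torque": joint torques, N m; "tcp_pos": TCP position; "ee_rot": TCP orientation; "wrist_force": force on the tool from outside, world axes, zero at the start; "torque": the same for the moment, N m; "grip_width": finger opening in m.
Only numpy, scipy, OpenCV 4.12 (cv2) and the standard library are available. Lean on these libraries where they do the work, as an engineer would, in place of code of your own. Each camera call takes 0.05 s, during which the arm holds its last target.

## Working session

There is one attempt and no reset: what is moved stays moved. The work goes in short steps, Python scripts to look and compute and a tool call to move; the robot and the scene stay as the last step left them, time stands still between calls to the robot, and variables do not carry over. Pictures are saved under pics/ and viewed, and the job is handed in when it is done.

Besides the shell and the picture viewer there is one more tool, called after "Request:" as name([rows], argument=value, ...), one row to a line, values as JSON. move_arm: Moves the arm, as the interface text tells. Its arguments: {"type":"object","properties":{"hand":{"type":"array"},"delta_pos":{"type":"array"},"roll":{"type":"array"}},"required":["hand","delta_pos","roll"]}

```bash
mkdir -p pics; ls; python3 - <<'E'
from bench import *
import cv2, numpy as np
o=observe(); print(o)
for n in ["top","side"]:
    c=calibration(n); print(n,c["K"],c["distortion"],np.round(c["T"],4))
    cv2.imwrite(f"pics/{n}0.png",read_camera(n)[:,:,::-1])
print(grip_point_offset)
E
```

```text
pics
{'time': 0.0, 'q': array([-1.47946253e+00,  2.07416088e-01,  1.54296974e+00,  8.16008509e-06,
        1.39351863e+00, -1.50502367e-01]), 'joint_vel': array([-4.80941617e-04,  3.76155805e-04, -3.40645224e-05, -6.72515451e-04,
       -9.52370884e-04,  1.77794961e-04]), 'joint_torque': array([ 1.45206792e-03, -3.83027887e+01, -2.91594243e+01, -1.02854615e-04,
        1.05160108e-02, -2.39897254e-06]), 'tcp_pos': array([ 0.13762365, -0.55749631,  0.23012051]), 'ee_rot': array([-1.15527594e-03,  9.92697736e-01,  1.20622838e-01,  3.82050075e-05]), 'wrist_force': array([ 0.35633293,  0.62130169, -0.10748804]), 'torque': array([-0.00602811,  0.01513547,  0.03079354]), 'grip_width': 0.08519100419945416}
top [[487.14649304   0.         315.06363201]
 [  0.         487.14649304 200.54303207]
 [  0.           0.           1.        ]] [-0.07450479  0.          0.          0.          0.        ] [[ 0.0125  0.9925 -0.1213  0.4122]
 [-0.9997  0.0148  0.0178  0.0166]
 [ 0.0195  0.1211  0.9925  1.1953]
 [ 0.      0.      0.      1.    ]]
side [[384.85422175   0.         316.02842973]
 [  0.         384.85422175 191.75102146]
 [  0.           0.           1.        ]] [0.03096088 0.         0.         0.         0.        ] [[-0.8138  0.3765 -0.4428  0.1862]
 [-0.5809 -0.5028  0.6401  0.554 ]
 [ 0.0184  0.7781  0.6279  0.6088]
 [ 0.      0.      0.      1.    ]]
0.0187
```

View pics/top0.png

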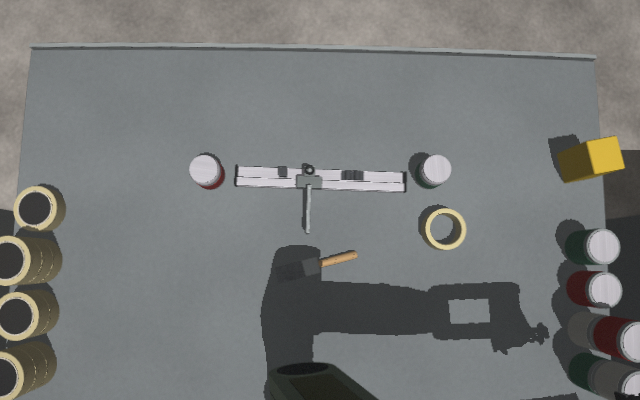

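View pics/side0.png

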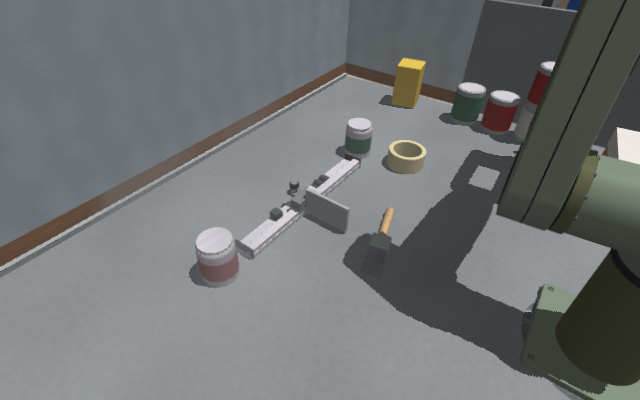

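```bash
python3 - <<'E'
import cv2
t=cv2.imread("pics/top0.png"); s=cv2.imread("pics/side0.png")
cv2.imwrite("pics/top0z.png",cv2.resize(t[145:245,225:425],None,fx=4,fy=4,interpolation=cv2.INTER_CUBIC))
cv2.imwrite("pics/side0z.png",cv2.resize(s[145:265,225:375],None,fx=5,fy=5,interpolation=cv2.INTER_CUBIC))
E
```

```text
(no output)
```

View pics/top0z.png

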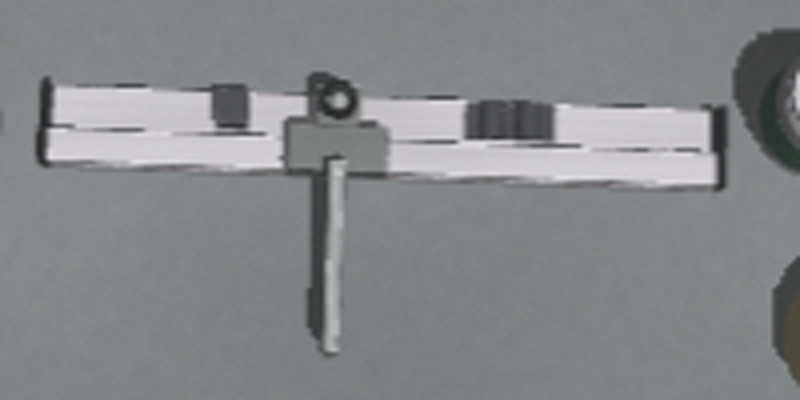

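View pics/side0z.png

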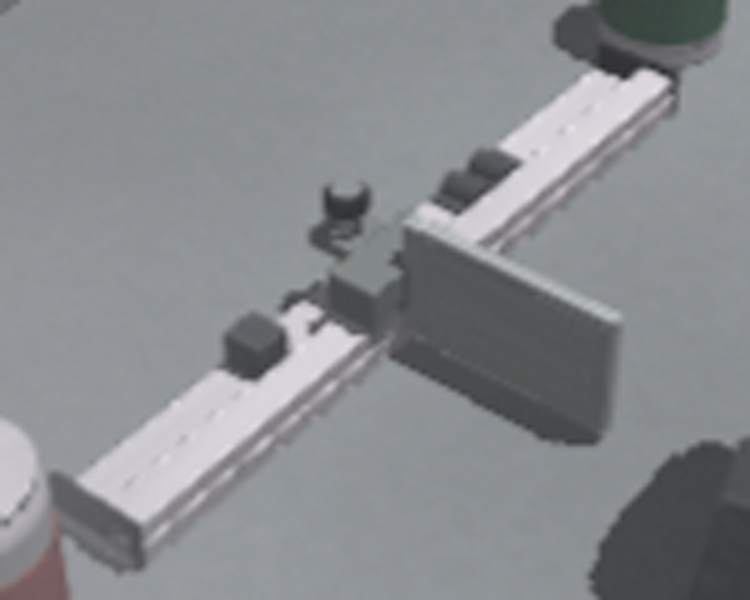

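```bash
cat > h.py <<'E'
import cv2, numpy as np
from bench import *
def ray(n,uv,c=None):
    c=c or calibration(n)
    p=cv2.undistortPoints(np.array(uv,float).reshape(-1,1,2),c["K"],np.array(c["distortion"])).reshape(-1,2)
    d=np.c_[p[:,0],-p[:,1],-np.ones(len(p))]@c["T"][:3,:3].T
    return c["T"][:3,3],d
def onplane(n,uv,z):
    o,d=ray(n,uv); z=np.broadcast_to(z,(len(d),))
    return o+d*((z-o[2])/d[:,2])[:,None]
E
python3 - <<'E'
from h import *
zt=lambda p:(np.array(p,float)+.5)/4-.5+np.array([225,145])
f=lambda p,z:onplane("top",zt(p),z)
caps=f([(47,78),(43,163),(718,106),(721,188)],.026); print("caps",caps)
mid=caps.mean(0); 
ydir=((caps[0]+caps[1])-(caps[2]+caps[3]))[:2]; L=np.linalg.norm(ydir)/2; ydir/=np.linalg.norm(ydir)
xdir=np.array([ydir[1],-ydir[0]]); print("L",L,"yaw",np.arctan2(-ydir[0],ydir[1]),mid)
def rel(p): 
    d=p[:,:2]-mid[:2]; return np.c_[d@xdir,d@ydir]*1000
# gray profile on pixels
im=cv2.imread("pics/top0.png",0)
print(im[172:180,338:368])
print("clip ends z12/22",rel(f([(468,120),(553,120)],.012)),rel(f([(468,120),(553,120)],.017)),"valley",rel(f([(511,120)],.017)))
print("stop",rel(f([(213,105),(248,105)],.032)))
print("panel top",rel(f([(338,160),(330,352)],.074)),f([(338,160),(330,352)],.074))
print("carriage",rel(f([(287,120),(386,122),(284,168),(387,172)],.050)))
print("knob",rel(f([(339,99)],.073)))
o=observe();print(o["tcp_pos"])
E
```

```text
caps [[ 0.64178573  0.18866566  0.026     ]
 [ 0.58934951  0.18934489  0.026     ]
 [ 0.63110242 -0.22187931  0.026     ]
 [ 0.58035603 -0.22317537  0.026     ]]
L 0.4116502017901671 yaw -0.023902165833700986 [ 0.61064842 -0.01676103  0.026     ]
[[201 203 190 140  82  83  72  62  70  79  81  77  85  88  81  74  61  67
   76  82  80  74  78  81  82 117 178 206 207 205]
 [200 201 175 113  83  83  71  57  71  78  82  77  73  75  79  72  64  67
   75  81  78  75  77  82  81 136 192 207 206 205]
 [200 199 173 112  82  82  73  60  70  77  80  78  72  79  83  73  66  68
   77  79  78  73  76  83  81 136 189 205 205 204]
 [203 202 178 119  83  82  70  58  71  79  81  78  73  76  82  71  58  69
   77  80  79  74  76  81  82 134 184 200 202 202]
 [201 202 176 118  82  79  69  62  71  81  81  77  70  77  82  69  57  67
   78  81  77  74  76  83  84 137 191 203 205 206]
 [201 201 177 118  81  81  70  61  71  78  81  77  70  75  80  68  59  66
   79  81  79  73  76  81  80 134 189 205 205 204]
 [199 198 176 117  82  83  72  61  70  81  82  78  70  73  82  71  58  69
   76  81  79  74  76  80  80 135 191 204 206 204]
 [201 201 176 110  77  79  76  64  80  80  61  60  64  75  82  72  56  60
   63  69  72  70  74  81  80 133 185 200 199 201]]
clip ends z12/22 [[  12.88632735  -52.30505161]
 [  15.01507794 -104.86113322]] [[  11.9903757   -51.96321067]
 [  14.11013116 -104.29721424]] valley [[ 13.05956435 -78.41699676]]
stop [[ 12.36527546 103.80824871]
 [ 13.19979682  82.63825572]]
panel top [[ -24.86297687   26.95182795]
 [-136.65705278   27.31948999]] [[0.5864367  0.01077732 0.074     ]
 [0.47468334 0.01381674 0.074     ]]
carriage [[  1.76592375  58.19615782]
 [  2.90275585  -0.81085304]
 [-27.19671915  58.78168808]
 [-27.19320295  -2.45529905]]
knob [[11.38755422 27.73728594]]
[ 0.13760772 -0.55758656  0.2302105 ]
```

Request:
move_arm([
  [0.028,-0.025,0],
  [0.056,-0.051,0],
  [0.084,-0.076,0],
  [0.112,-0.102,0],
  [0.14,-0.128,0],
], hand=[0,0,0,0,0], roll=[3,6,9,12,15.2])

```text
time: 0.52
tcp_pos: [0.2434, -0.3986, 0.2307]
ee_rot: [-0.001, 1.0, -0.014, -0.0]
wrist_force: [0.6, -0.1, -0.3]
grip_width: 0.0258
```

Request:
move_arm([
  [0.02,-0.032,0],
  [0.04,-0.064,0],
  [0.06,-0.096,0],
  [0.08,-0.128,0],
  [0.1,-0.16,0],
], hand=[0,0,0,0,0], roll=[0,0,0,0,0])

```text
time: 0.93
tcp_pos: [0.347, -0.2409, 0.231]
ee_rot: [-0.0, 1.0, -0.012, -0.0]
wrist_force: [0.6, -1.0, -0.0]
grip_width: 0.0
```

Request:
move_arm([
  [0.02,-0.032,0],
  [0.04,-0.064,0],
  [0.06,-0.096,0],
  [0.08,-0.128,0],
  [0.1,-0.16,0],
], hand=[0,0,0,0,0], roll=[0,0,0,0,0])

```text
time: 1.35
tcp_pos: [0.4508, -0.0833, 0.231]
ee_rot: [0.0, 1.0, -0.012, -0.0]
wrist_force: [0.8, -0.1, 0.1]
grip_width: -0.0001
```

Request:
move_arm([
  [0.02,-0.032,0],
  [0.04,-0.064,0],
  [0.06,-0.096,0],
  [0.08,-0.128,0],
  [0.1,-0.157,0],
], hand=[0,0,0,0,0], roll=[0,0,0,0,0])

```text
time: 1.77
tcp_pos: [0.5543, 0.0716, 0.2307]
ee_rot: [-0.0, 1.0, -0.011, -0.001]
wrist_force: [-0.4, -1.2, 0.9]
grip_width: -0.0
```

Request:
move_arm([
  [0,0,0.04],
  [0,0,0.08],
  [0,0,0.12],
  [0,0,0.16],
  [0,0,0.194],
], hand=[0,0,0,0,0], roll=[0,0,0,0,0])

```text
time: 2.18
tcp_pos: [0.5523, 0.0696, 0.0341]
ee_rot: [-0.0, 1.0, -0.011, -0.002]
wrist_force: [-0.4, 0.3, 0.3]
grip_width: -0.0001
```

```bash
python3 - <<'E'
from h import *
print(observe()["tcp_pos"],observe()["wrist_force"])
t=read_camera("top")[:,:,::-1]; s=read_camera("side")[:,:,::-1]
cv2.imwrite("pics/t1.png",cv2.resize(t[130:260,225:425],None,fx=4,fy=4,interpolation=cv2.INTER_CUBIC))
cv2.imwrite("pics/s1.png",cv2.resize(s[145:265,225:375],None,fx=5,fy=5,interpolation=cv2.INTER_CUBIC))
E
```

```text
[0.55225043 0.06963563 0.03411882] [-0.39081324  0.33125525  0.26003283]
```

View pics/t1.png

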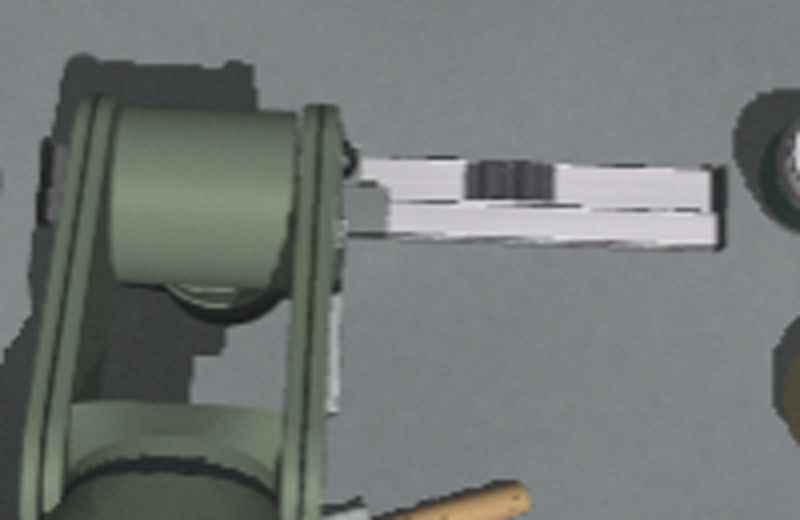

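View pics/s1.png

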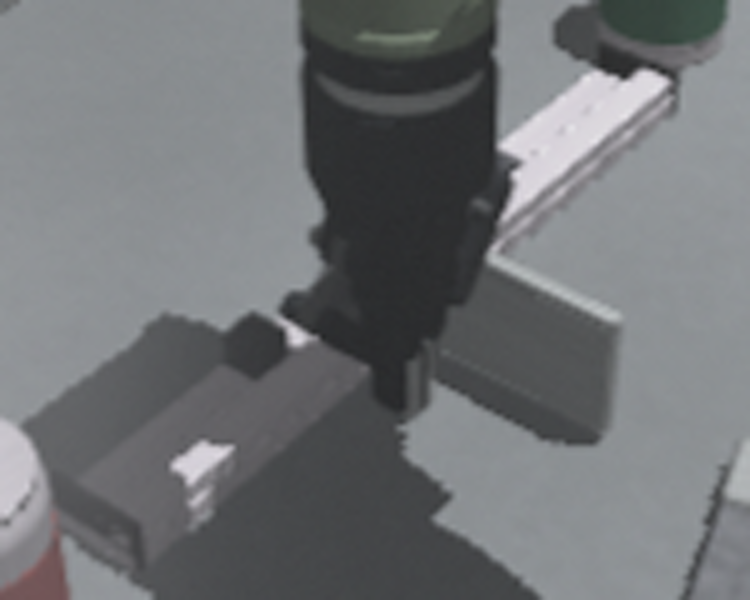

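Request:
move_arm([
  [0,0.007,0],
  [0,0.014,0],
  [0,0.021,0],
  [0,0.028,0],
  [0,0.033,0],
], hand=[0,0,0,0,0], roll=[0,0,0,0,0])

```text
time: 2.7
tcp_pos: [0.5552, 0.0349, 0.0397]
ee_rot: [0.0, 1.0, -0.012, 0.002]
wrist_force: [-0.3, -0.8, -0.8]
grip_width: 0.0003
```

Request:
move_arm([
  [0,0.002,0],
  [0,0.004,0],
  [0,0.006,0],
  [0,0.008,0],
  [0,0.01,0],
], hand=[0,0,0,0,0], roll=[0,0,0,0,0])

```text
time: 3.12
tcp_pos: [0.5532, 0.0266, 0.0374]
ee_rot: [-0.0, 1.0, -0.012, 0.0]
wrist_force: [-0.6, 1.2, 1.2]
grip_width: -0.0003
```

Request:
move_arm([
  [0,0.005,0],
  [0,0.01,0],
  [0,0.015,0],
  [0,0.02,0],
  [0,0.025,0],
], hand=[0,0,0,0,0], roll=[0,0,0,0,0])

```text
time: 3.53
tcp_pos: [0.5525, 0.0008, 0.0373]
ee_rot: [-0.0, 1.0, -0.012, 0.0]
wrist_force: [0.1, 1.6, 1.1]
grip_width: -0.0005
```

Request:
move_arm([
  [0,0.005,0],
  [0,0.01,0],
  [0,0.015,0],
  [0,0.02,0],
  [0,0.025,0],
], hand=[0,0,0,0,0], roll=[0,0,0,0,0])

```text
time: 3.95
tcp_pos: [0.5519, -0.0242, 0.0373]
ee_rot: [-0.0, 1.0, -0.012, 0.0]
wrist_force: [1.4, 0.9, 0.6]
grip_width: -0.0
```

```bash
python3 - <<'E'
from h import *
print(observe()["tcp_pos"],observe()["wrist_force"])
s=read_camera("side")[:,:,::-1];w=read_camera("wrist")[:,:,::-1];t=read_camera("top")[:,:,::-1];
cv2.imwrite("pics/t2.png",np.vstack([cv2.resize(t[145:205,225:425],None,fx=4,fy=4,interpolation=cv2.INTER_CUBIC),cv2.resize(s[145:235,225:425],None,fx=4,fy=4,interpolation=cv2.INTER_CUBIC)]))
cv2.imwrite("pics/w2.png",w)
E
```

```text
[ 0.55194895 -0.02418698  0.03729286] [1.38372808 0.90913779 0.56600654]
```

View pics/t2.png

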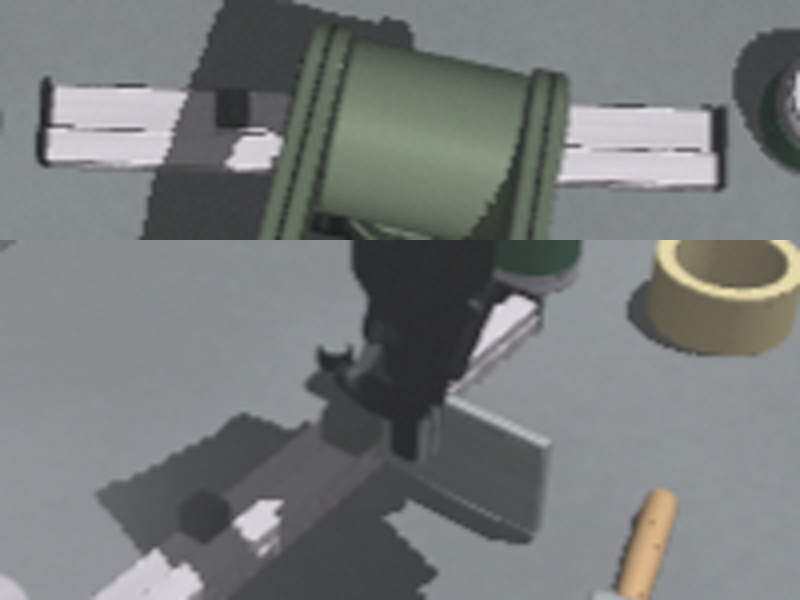

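View pics/w2.png

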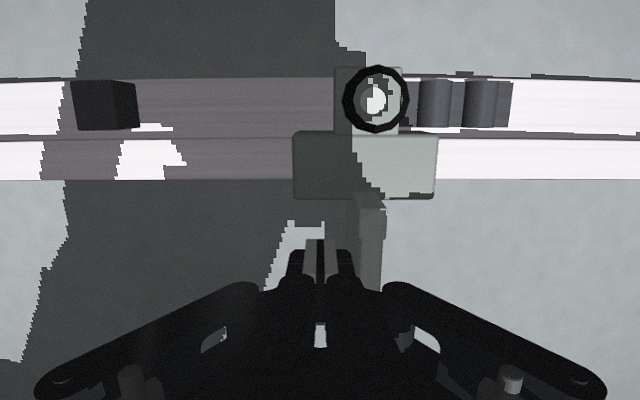

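```bash
python3 - <<'E'
from h import *
ydir=np.array([.0239,.9997]);xdir=np.array([.9997,-.0239]);mid=np.array([.61065,-.01676])
w=cv2.imread("pics/w2.png")
cv2.imwrite("pics/w2z.png",cv2.resize(w[50:200,270:530],None,fx=3,fy=3,interpolation=cv2.INTER_CUBIC))
def R(uv,z):
    p=onplane("wrist",uv,z)[:,:2]-mid; return np.round(np.c_[p@xdir,p@ydir]*1000,1)
print("knob",R([(375.5,98)],.073),"carr",R([(294,132),(437,136),(293,197),(434,199)],.05))
print("carr bottom?",R([(293,197),(434,199)],.05))
print("clip ends z.012",R([(418,126),(512,126)],.012),"stop",R([(71,83),(125,81)],.032))
print("tcp",(observe()["tcp_pos"][:2]-mid)@np.c_[xdir,ydir]*1000)
E
```

```text
knob [[ 13.  -25.5]] carr [[  0.8   2.8]
 [ -0.7 -54.8]
 [-26.1   3.8]
 [-27.  -56. ]]
carr bottom? [[-26.1   3.8]
 [-27.  -56. ]]
clip ends z.012 [[   1.7  -58.2]
 [   2.1 -107.7]] stop [[ 22.3 104.3]
 [ 22.6  79. ]]
tcp [-58.98552877  -8.9452069 ]
```

View pics/w2z.png

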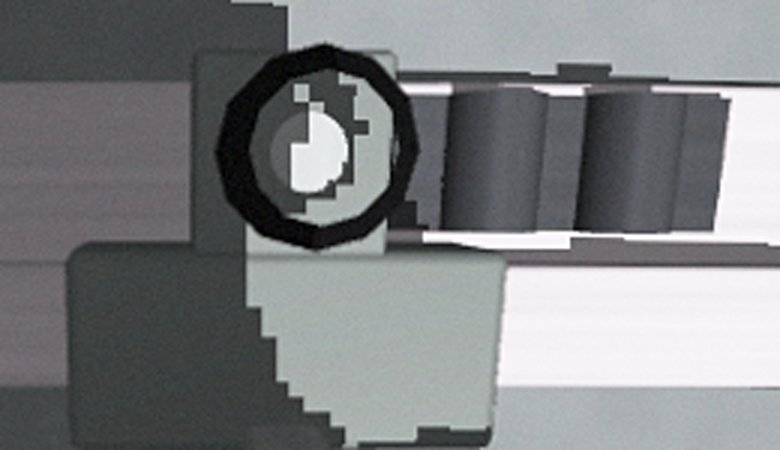

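Request:
move_arm([
  [0,0.005,0],
  [0,0.01,0],
  [0,0.015,0],
  [0,0.02,0],
  [0,0.025,0],
], hand=[0,0,0,0,0], roll=[0,0,0,0,0])

```text
time: 4.52
tcp_pos: [0.5507, -0.049, 0.0369]
ee_rot: [-0.0, 1.0, -0.012, -0.001]
wrist_force: [-0.3, 1.3, -0.2]
grip_width: 0.0002
```

Request:
move_arm([
  [0,0.002,0],
  [0,0.004,0],
  [0,0.006,0],
  [0,0.008,0],
  [0,0.01,0],
], hand=[0,0,0,0,0], roll=[0,0,0,0,0])

```text
time: 4.93
tcp_pos: [0.5509, -0.0573, 0.0372]
ee_rot: [-0.001, 1.0, -0.012, -0.0]
wrist_force: [-0.8, 4.7, -0.6]
grip_width: 0.0001
```

Request:
move_arm([
  [0,0.001,0],
  [0,0.002,0],
  [0,0.003,0],
  [0,0.004,0],
  [0,0.005,0],
], hand=[0,0,0,0,0], roll=[0,0,0,0,0])

```text
time: 5.35
tcp_pos: [0.5507, -0.064, 0.0371]
ee_rot: [0.0, 1.0, -0.012, -0.0]
wrist_force: [-0.4, 1.7, -1.1]
grip_width: -0.0001
```

Request:
move_arm([
  [0,0.001,0],
  [0,0.001,0],
  [0,0.001,0],
  [0,0.002,0],
  [0,0.002,0],
], hand=[0,0,0,0,0], roll=[0,0,0,0,0])

```text
time: 5.77
tcp_pos: [0.5514, -0.0661, 0.0376]
ee_rot: [0.0, 1.0, -0.012, 0.001]
wrist_force: [1.1, 0.1, -0.2]
grip_width: -0.0002
```

```bash
python3 - <<'E'
from h import *
w=read_camera("wrist")[:,:,::-1]
cv2.imwrite("pics/w3.png",w)
E
```

```text
(no output)
```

View pics/w3.png

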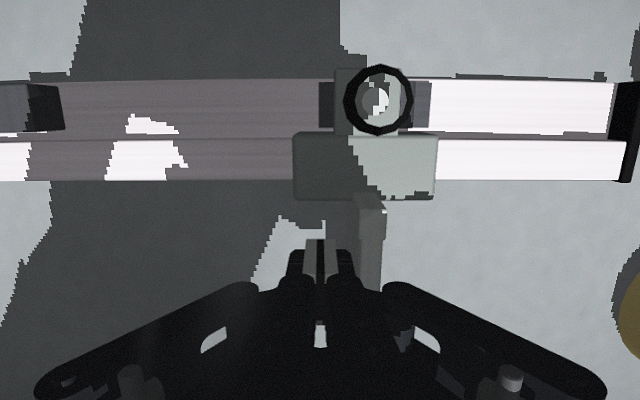

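Request:
move_arm([
  [0,0.0005,0],
  [0,0.001,0],
  [0,0.0015,0],
  [0,0.002,0],
  [0,0.002,0],
], hand=[0,0,0,0,0], roll=[0,0,0,0,0])

```text
time: 6.23
tcp_pos: [0.5508, -0.0677, 0.0373]
ee_rot: [0.0, 1.0, -0.012, -0.0]
wrist_force: [-0.3, 0.7, -0.1]
grip_width: -0.0003
```

```bash
python3 - <<'E'
from h import *
w=read_camera("wrist")[:,:,::-1]
cv2.imwrite("pics/w4.png",w)
E
```

```text
(no output)
```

View pics/w4.png

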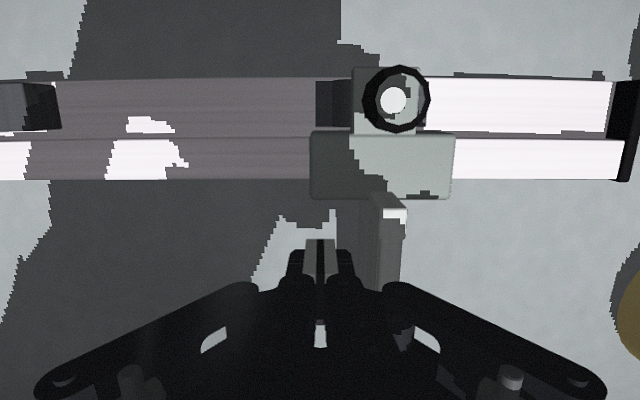

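The divider has sprung ahead of the fingers: the panel moved from column 358 to 375 and the knob from 378 to 396. I'll back off and then check.

Request:
move_arm([
  [0,-0.005,0],
  [0,-0.01,0],
  [0,-0.015,0],
  [0,-0.02,0],
  [0,-0.025,0],
], hand=[0,0,0,0,0], roll=[0,0,0,0,0])

```text
time: 6.7
tcp_pos: [0.5514, -0.0418, 0.0373]
ee_rot: [-0.0, 1.0, -0.012, -0.0]
wrist_force: [0.5, 0.1, 1.7]
grip_width: 0.0004
```

```bash
python3 - <<'E'
from h import *
ydir=np.array([.0239,.9997]);xdir=np.array([.9997,-.0239]);mid=np.array([.61065,-.01676])
print(observe()["tcp_pos"],(observe()["tcp_pos"][:2]-mid)@np.c_[xdir,ydir]*1000)
w=read_camera("wrist")[:,:,::-1]
cv2.imwrite("pics/w5.png",w)
np.save("w5T.npy",calibration("wrist")["T"])
E
```

```text
[ 0.55137048 -0.04183217  0.03725216] [-58.66250654 -26.4814267 ]
```

View pics/w5.png

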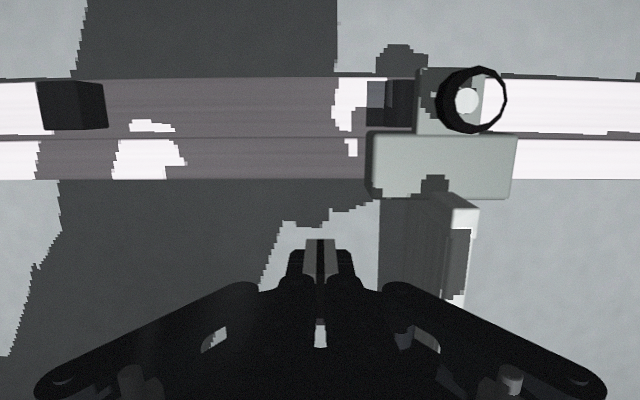

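```bash
python3 - <<'E'
from h import *
ydir=np.array([.0239,.9997]);xdir=np.array([.9997,-.0239]);mid=np.array([.61065,-.01676])
def R(uv,z):
    p=onplane("wrist",uv,z)[:,:2]-mid; return np.round(np.c_[p@xdir,p@ydir]*1000,1)
print("knob",R([(471.5,99)],.073),"carr",R([(376,133),(517,136),(373,198),(513,198)],.05))
print("clip left end",R([(367,82),(367,125)],.012))
E
```

```text
knob [[ 13.2 -73.4]] carr [[ 7.000e-01 -4.670e+01]
 [-1.000e-01 -1.045e+02]
 [-2.630e+01 -4.670e+01]
 [-2.620e+01 -1.070e+02]]
clip left end [[ 23.4 -47.6]
 [  2.4 -48.4]]
```

Request:
move_arm([
  [0,-0.01,0],
  [0,-0.02,0],
  [0,-0.03,0],
  [0,-0.03,0],
  [0,-0.03,0],
], hand=[0,0,0,0,0], roll=[0,0,0,0,0])

```text
time: 7.17
tcp_pos: [0.552, -0.0117, 0.0372]
ee_rot: [0.0, 1.0, -0.011, -0.0]
wrist_force: [-0.0, -0.4, 0.1]
grip_width: -0.0002
```

Request:
move_arm([
  [0,0,-0.03],
  [0,0,-0.06],
  [0,0,-0.1],
  [0,0,-0.14],
  [0,0,-0.18],
], hand=[0,0,0,0,0], roll=[0,0,0,0,0])

```text
time: 7.58
tcp_pos: [0.5516, -0.0129, 0.2188]
ee_rot: [0.0, 1.0, -0.012, -0.0]
wrist_force: [1.4, 0.4, -0.6]
grip_width: 0.0001
```

Request:
move_arm([
  [-0.03,0.01,0],
  [-0.06,0.01,0],
  [-0.09,0.01,0],
  [-0.12,0.01,0],
  [-0.15,0.01,0],
], hand=[0,0,0,0,0], roll=[0,0,0,0,0])

```text
time: 8.0
tcp_pos: [0.4005, -0.0194, 0.2172]
ee_rot: [0.0, 1.0, -0.012, -0.0]
wrist_force: [0.1, 0.3, 0.3]
grip_width: -0.0001
```

```bash
python3 - <<'E'
from h import *
print(observe()["tcp_pos"])
s=read_camera("side")[:,:,::-1];w=read_camera("wrist")[:,:,::-1];t=read_camera("top")[:,:,::-1];
cv2.imwrite("pics/t6.png",np.vstack([cv2.resize(t[145:205,225:425],None,fx=4,fy=4,interpolation=cv2.INTER_CUBIC),cv2.resize(s[145:235,225:425],None,fx=4,fy=4,interpolation=cv2.INTER_CUBIC)]))
cv2.imwrite("pics/w6.png",w)
E
```

```text
[ 0.4004684  -0.01937136  0.21718344]
```

View pics/t6.png

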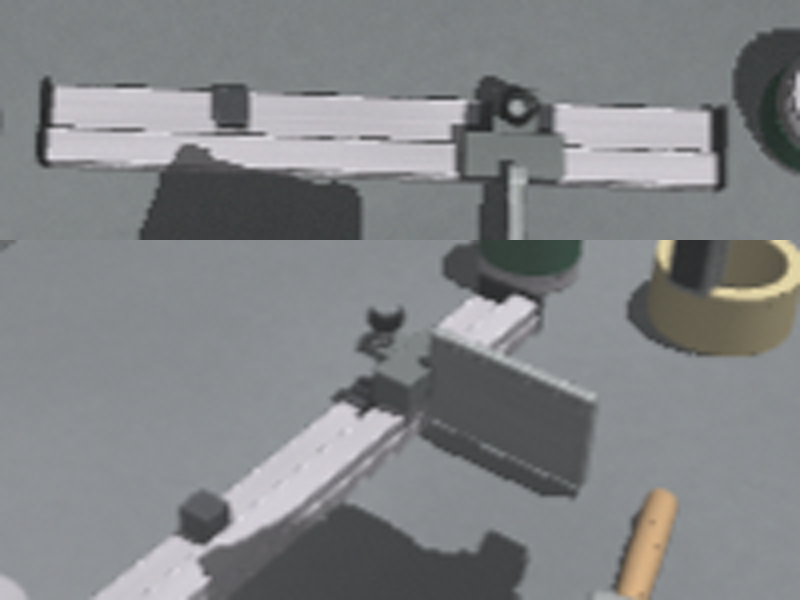

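View pics/w6.png

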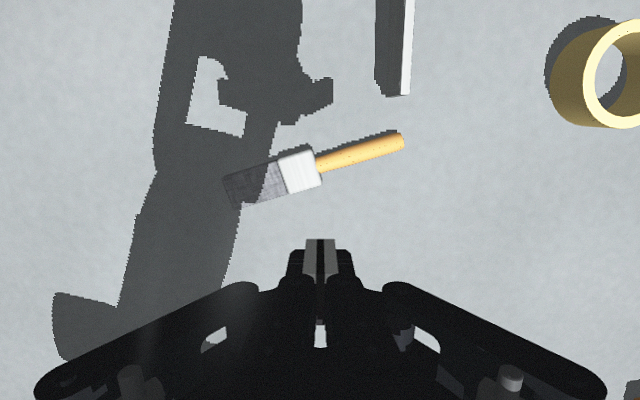

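```bash
python3 - <<'E'
from h import *
ydir=np.array([.0239,.9997]);xdir=np.array([.9997,-.0239]);mid=np.array([.61065,-.01676])
def f(p,z):
    q=onplane("top",(np.array(p,float)+.5)/4-.5+np.array([225,145]),z)[:,:2]-mid
    return np.round(np.c_[q@xdir,q@ydir]*1000,1)
print("knob down",f([(517,105)],.073),"if raised",f([(517,105)],.0785),"carr",f([(461,150),(563.5,152)],.05),"panel",f([(516,165)],.074),"clip",f([(468,110),(553,110),(511,110)],.017))
E
```

```text
knob down [[ 12.  -76.6]] if raised [[ 11.  -76.1]] carr [[ -12.2  -46.1]
 [ -11.  -107.3]] panel [[-23.7 -76.9]] clip [[  18.2  -51.8]
 [  20.4 -104.1]
 [  19.3  -78.3]]
```

The hand is clear. Before handing in, I'll take one closer look from straight above at a safe height, to settle the divider-to-notch offset and the pin height.

Request:
move_arm([
  [0.03,0.014,0.01],
  [0.06,0.028,0.03],
  [0.09,0.042,0.05],
  [0.12,0.056,0.07],
  [0.15,0.069,0.085],
], hand=[0,0,0,0,0], roll=[0,0,0,0,0])

```text
time: 8.57
tcp_pos: [0.5523, -0.0928, 0.1303]
ee_rot: [-0.0, 1.0, -0.012, -0.0]
wrist_force: [-0.6, 0.7, -0.6]
grip_width: -0.0
```

Request:
move_arm([
  [0,0,0],
  [0,0,0],
  [0,0,0],
  [0,0,0],
  [0,0,0],
], hand=[0,0,0,0,0], roll=[0,0,0,0,0])

```text
time: 8.98
tcp_pos: [0.5505, -0.0913, 0.1339]
ee_rot: [0.0, 1.0, -0.011, 0.001]
wrist_force: [-0.8, -0.3, -0.2]
grip_width: -0.0002
```

```bash
python3 - <<'E'
from h import *
print(observe()["tcp_pos"])
w=read_camera("wrist")[:,:,::-1]
cv2.imwrite("pics/w7.png",w)
cv2.imwrite("pics/w7z.png",cv2.resize(w[90:240,200:440],None,fx=3.3,fy=3.3,interpolation=cv2.INTER_CUBIC))
E
```

```text
[ 0.55052584 -0.0913456   0.13393928]
```

View pics/w7.png

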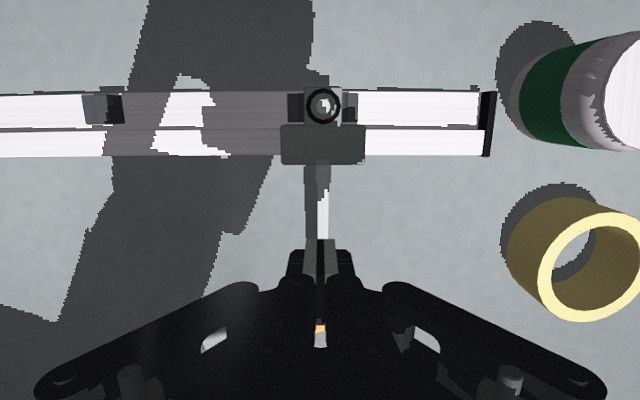

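```bash
python3 - <<'E'
from h import *
ydir=np.array([.0239,.9997]);xdir=np.array([.9997,-.0239]);mid=np.array([.61065,-.01676])
im=cv2.imread("pics/w7.png",0)
for r in (97,102,107,112,117): print(r,im[r,284:292],im[r,350:362])
for r in (140,150): print(r,im[r,277:286],im[r,360:370])
E
```

```text
97 [108 112  93  60  31  39  38  44] [ 98  94 100  99  97  97  97  89 215 247 246 244]
102 [111 109 100  54  37  42  37  38] [100  96  93  99  96  96  94  85 212 246 245 244]
107 [104 109 105  70  39  37  37  41] [ 26  32  35  34  33  89  99  87 242 247 244 244]
112 [110 107 106  72  35  40  29  32] [ 35  35  35  37  28  84  93 125 242 247 244 244]
117 [109 105 113  83  31  33  39  37] [ 37  38  35  38  31  88  96 129 243 248 246 245]
140 [103 105 104  82  53  57  65  64  61] [ 64  60  66  63  43 193 247 248 246 246]
150 [108 109 111  89  58  62  63  65  62] [ 61  59  59  58  33 240 250 247 246 245]
```

View pics/w7z.png

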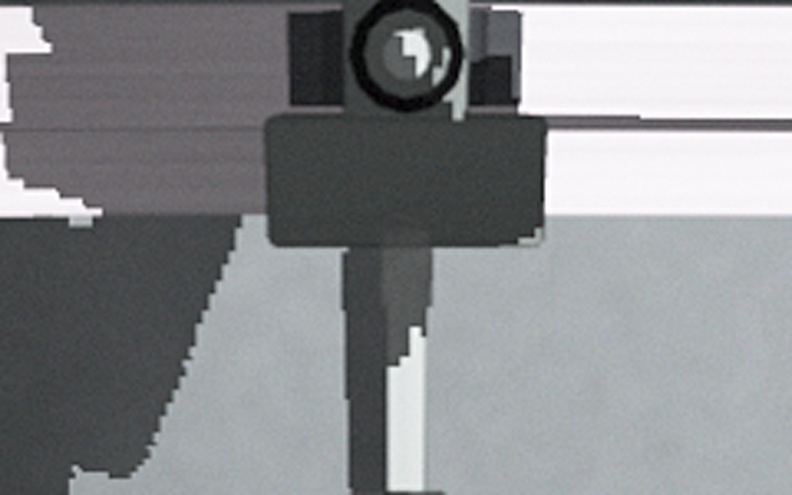

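```bash
python3 - <<'E'
from h import *
ydir=np.array([.0239,.9997]);xdir=np.array([.9997,-.0239]);mid=np.array([.61065,-.01676])
def R(uv,z):
    p=onplane("wrist",uv,z)[:,:2]-mid; return np.round(np.c_[p@xdir,p@ydir]*1000,1)
im=cv2.imread("pics/w7.png",0)
r=cv2.HoughCircles(cv2.resize(im[80:130,300:350],None,fx=4,fy=4,interpolation=cv2.INTER_CUBIC),cv2.HOUGH_GRADIENT,1,50,param1=150,param2=15,minRadius=50,maxRadius=85); print(r)
print("clip",R([(287.1,107),(357.6,107)],.012),"carr",R([(280.5,145),(364.8,145)],.05),"knob",R([(322.9,105)],.073))
# pin height from knob black ring width: columns
m=(im[85:127,300:346]<50); 
print(im[105,302:345])
o=calibration("wrist"); print(o["K"][0,0],o["T"][:3,3])
E
```

```text
[[[ 92.5 102.5  67.9]]]
clip [[  13.4  -48.4]
 [  13.5 -104.7]] carr [[ -13.1  -46.9]
 [ -13.  -106.3]] knob [[ 13.5 -76.4]]
[ 33  37  55  46  13  12   8  11  41  60  68  69  68  68  80  97  94  97
  95  85 198 237 234 233 232 230 233 199 114  60  63  58 153 178  91  12
  20  12  74 109 100  90  81]
320.88279456279264 [ 0.61758585 -0.09143522  0.27793677]
```

From above, the clip is centred at -76.55 mm along the rail and the divider at -76.6 mm. The knob is 34.2 px wide (34.4 px expected with the pin down, 35.4 px on a hump). I'll raise the hand and hand in.

Request:
move_arm([
  [0,0,-0.02],
  [0,0,-0.04],
  [0,0,-0.06],
  [0,0,-0.06],
  [0,0,-0.06],
], hand=[0,0,0,0,0], roll=[0,0,0,0,0])

```text
time: 9.45
tcp_pos: [0.5513, -0.0917, 0.195]
ee_rot: [0.001, 1.0, -0.012, 0.003]
wrist_force: [-0.4, 0.4, 0.2]
grip_width: 0.0001
```

```bash
python3 - <<'E'
from bench import *
o=observe(); print(o["time"],o["tcp_pos"],o["wrist_force"]); print(sign_off())
E
```

```text
9.45 [ 0.55130302 -0.09170612  0.19502969] [-0.39263338  0.38999329  0.1736427 ]
the job is handed in; nothing more can be done
None
```

The divider is in the notch between the two humps, and I handed the job in at 9.45 s. I pushed its panel with the closed fingers about 100 mm towards the clip, on the robot's right. The push force peaked at about 5 N on the first hump, then dropped. The divider then sprang about 7 mm ahead of the fingers, and I backed off and lifted the hand clear.

- **Position:** in the last close wrist picture the divider is within about 0.1 mm of the clip's centre along the rail.
- **Pin:** the width of the knob in that picture fits the pin being down: 34.2 px measured, against 34.4 expected when down and 35.4 on a hump.
- **Hand:** it was about 0.12 m above the panel with no contact force when I handed in.
- **Disagreement:** the coarser top camera put the divider about 1.5–2 mm short of the clip's centre. I trusted the closer wrist view, where the same offset was near zero.
- **Loose items:** the tins, tape and brush were not touched as far as the pictures and forces show. I did not measure their positions again.

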